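# Spring open the wide ink-pad case

## Task

Open the wider of the two metal ink-pad cases so that its pad is ready for printing: press down the release tab at its front so that the lid springs up, then push the lid back until it is fully open against its stop, and move clear. Use the fingertips only and pick nothing up. Leave the narrower case shut and the blocks, bottle, jar, mug and brush where they are.

Things in the scene. Friction and masses are not known exactly. Their poses are not given: they have to be found in the camera images.
- wide_case: the wider ink-pad case: a grey metal tray 190 mm wide (its y), 120 mm deep (its x), 40 mm high, fixed to the table, closed by a flat metal lid 4 mm thick. Origin: centre of its underside, on the table. z up; its front, with the release tab, faces its own -x; the lid's hinge runs along y at the back rim (+x)
- wide_lid (a joint): lid of the wider case, rad: 0 shut, about 0.85 to 1.05 where its spring lifts it once released, 1.75 fully open against its stop (leaning 10 degrees beyond upright). A stiff-friction hinge: beyond the spring's lift the lid stays where it is left; pushing it takes under 4 N near the free edge
- wide_tab (a joint): release tab of the wider case, rad: 0 at rest, 0.22 fully pressed; the lid is let go at about 0.13 (press point some 5 mm down). Springs back when let go
- wide_tab_press (a point): where to press the wider case's release tab: on top of its dark metal thumb plate (40 mm wide, 4 thick, top 32 mm above the table at rest), which juts 54 mm from the middle of the case's front. The point is 42 mm before the shut lid's edge, 18 mm from the plate's free end. 3 to 6 N straight down moves it up to 8 mm; the lid then rises clear of a fingertip standing here
- wide_lid_edge (a point): middle of the front (free) edge of the wider case's lid, half-way through its thickness; 120 mm from the hinge, 42 mm above the table when shut, about 140 after the spring has lifted it, 160 when the lid is upright. Near this edge is the place to push: the inner face, towards the hinge side
- wide_hinge (a point): middle of the lid's hinge axis at the back of the wider case, 40 mm above the table; the axes are those of the lid
- small_case: the narrower ink-pad case: a grey metal tray 110 mm wide (its y), 120 mm deep (its x), 40 mm high, fixed to the table, closed by a flat metal lid 4 mm thick. Origin: centre of its underside, on the table. z up; its front, with the release tab, faces its own -x; the lid's hinge runs along y at the back rim (+x)
- small_lid (a joint): lid of the narrower case, rad: 0 shut, about 0.85 to 1.05 where its spring lifts it once released, 1.75 fully open against its stop (leaning 10 degrees beyond upright). A stiff-friction hinge: beyond the spring's lift the lid stays where it is left; pushing it takes under 4 N near the free edge
- small_tab (a joint): release tab of the narrower case, rad: 0 at rest, 0.22 fully pressed; the lid is let go at about 0.13 (press point some 5 mm down). Springs back when let go
- small_tab_press (a point): where to press the narrower case's release tab: on top of its dark metal thumb plate (40 mm wide, 4 thick, top 32 mm above the table at rest), which juts 54 mm from the middle of the case's front. The point is 42 mm before the shut lid's edge, 18 mm from the plate's free end. 3 to 6 N straight down moves it up to 8 mm; the lid then rises clear of a fingertip standing here
- small_lid_edge (a point): middle of the front (free) edge of the narrower case's lid, half-way through its thickness; 120 mm from the hinge, 42 mm above the table when shut, about 140 after the spring has lifted it, 160 when the lid is upright. Near this edge is the place to push: the inner face, towards the hinge side
- small_hinge (a point): middle of the lid's hinge axis at the back of the narrower case, 40 mm above the table; the axes are those of the lid
- long_block: long dark-wood printing block, 75 x 162 x 40 mm, with a pale wooden bar handle on top (70 mm high in all), loose; origin at the centre of its underside; to be left alone
- square_block: square dark-wood printing block, 80 x 92 x 40 mm, with a pale wooden handle on top (70 mm high in all), loose; origin at the centre of its underside; to be left alone
- round_block: round turned wooden stamp, 84 mm across, 80 mm high, loose; origin at the centre of its underside; to be left alone
- ink_bottle: small white bottle, 38 mm across, 95 mm high, standing between the two cases, loose; origin at the centre of its underside; to be left alone
- paste_jar: amber jar, 76 mm across, 80 mm high, loose; origin at the centre of its underside; to be left alone
- water_mug: white mug, 76 mm across, 90 mm high, loose; origin at the centre of its underside; to be left alone
- brush: brush, 160 mm long, lying nearer the robot than the cases; origin below its middle, x along it, loose; to be left alone

How it is judged:
On the way, in this order (a step that is already met when the one before it is completed fails the run):
1. the wider case's release tab is pressed down (value of joint wide_tab above 0.1 rad).
2. its lid has sprung up, released (value of joint wide_lid above 0.6 rad), for 0.1 s.
3. its lid is pushed fully open (value of joint wide_lid above 1.63 rad), for 0.2 s.
At the end, for the whole second after the job is handed in: The wider case's lid stands at rest within 0.12 rad of its open stop (above 1.63 rad), its tab has sprung back, the narrower case is shut (lid below 0.08 rad), and every loose thing is within 20 mm of where it started (value of joint wide_lid above 1.63 rad and velocity of joint wide_lid between -0.1 and 0.1 rad/s and value of joint wide_tab below 0.05 rad and value of joint small_lid below 0.08 rad and distance of each of long_block, square_block, round_block, ink_bottle, paste_jar, water_mug, brush from where it was at the start of the episode below 0.02 m); the robot touches nothing.
It fails at once if the narrower case's lid is released or opened (value of joint small_lid above 0.08 rad).
It fails at once if a loose thing is lifted, carried, knocked over or shifted by more than 20 mm (distance of any of long_block, square_block, round_block, ink_bottle, paste_jar, water_mug, brush from where it was at the start of the episode above 0.02 m or angle between any of long_block, square_block, round_block, ink_bottle, paste_jar, water_mug's own z axis and vertical above 0.5 rad).
It also fails if it takes over 48 s, if anything falls off the work surface, if the arm or the gripper's body presses on something with over 40 N, if the wrist force passes 120 N, or if a joint passes its speed limit or range.

## Robot

A 7-joint arm with a two-finger parallel gripper is mounted at the origin on the work surface. World frame = base frame: x ahead of the robot, y to its left, z up, the work surface at z = 0. Lengths are in m, angles in rad, forces in N, time in s.
With the tool pointing down it reaches from about 0.4 to 0.9 m from the base axis. Payload 5.6 kg.
Tool frame: the origin (TCP) lies on the centre line of the jaws, within the pads' length; the fingertips stand 17 mm ahead of it and the grasp point (between the pads) lies 2 mm behind it; x points along the fingers, z is the direction in which the jaws open and shut, and the axes are right-handed (so a half turn about x gives the same grasp; the last joint's range is limited). The gripper opens to 92 mm and grips with 3 to 60 N. Pads are 20 mm wide; open, the fingers measure 128 mm over their backs; the gripper's body (75 mm by 189 mm) begins 69 mm behind the grasp point.
Start: joints at [-0.043, 0.468, -0.012, 1.603, 0.006, 1.071, -0.056], TCP at [0.65, -0, 0.207] pointing down, gripper open.
Joint ranges: [-2.53, 2.53], [-0.31, 2.02], [-1.57, 1.55], [0.28, 2.44], [-1.29, 4.43], [0.15, 1.84], [-2.92, 2.92]. Speed limits (rad/s): [2.57, 2.57, 3.14, 3.14, 3.14, 3.14, 3.14].

## Interface

Orientations are given as a 3x3 rotation matrix whose columns are the frame's x, y, z axes.
In Python, from bench import manip, optics gives the robot as it stands.
- The arm moves only by the shell command python3 -m creep 'ROWS' [FORCE]. ROWS is JSON, a list of rows, each an object of numbers: "dx", "dy", "dz": the shift along the tool's x, y, z in cm; "turn": the turn about the tool's x in rad; "fingers": the closure, from 0 (fully open) to 1 (shut). A call has 1 to 8 rows; each row shifts and turns the commanded pose from where the row before left it, along the tool's axes as they then stand; what a row does not reach is not made up. A row lasts 1/10 s, in which the tool goes at most 50 mm and 8.59 degrees, less where a joint would pass 70% of its speed; a pose out of reach is approached as far as the arm can. A call with a gripper value outside its range is refused whole. The fingers move at their own pace and stop on an object; FORCE is the grip in N (left out, the last holds). Time passes only in rows, so rows that do not move let the fingers close. It gives the time, the measured TCP pose, the force and the opening at its end, in the units of the state.
- manip.observe(): the state, without advancing time (a new reading comes with each control period).
- optics.read_camera(name): name is "scene" or "side" or "wrist"; returns a dict with "frame" (420x560x3 uint8, red, green, blue), "z_map" (420x560 float32, m along the optical axis (not along the pixel's ray), 0 where there is no reading), "fovy" (degrees; the focal length in pixels is half the picture's height over the tangent of half this angle, whatever the lens; pixels are square), "cx", "cy" (the principal point, pixels), "rvec" (rotation vector, rad) and "tvec" (3), from world to camera coordinates, as OpenCV has them. Camera axes: x right, y down, z forward; pixel columns grow to the right and rows downward; lengths in m; the calibration is good to about 2 mm. A picture is of the moment at which its call begins.
- manip.finish_job(): hands the job in, once; it reports no verdict.
The state is a dict: "t": time; "q": joint angles; "joint_vel": joint speeds; "joint_efforts": joint torques, N m; "position": TCP position; "tcp_rot": TCP orientation; "force": force on the tool from outside, world axes, zero at the start; "moment": the same for the moment, N m; "finger_gap": finger opening in m.
Only numpy, scipy, OpenCV 4.12 (cv2) and the standard library are available. Lean on these libraries where they do the work, as an engineer would, in place of code of your own. Each camera call takes 0.05 s, during which the arm holds its last target. There are 200 camera calls.

## Working session

There is one attempt and no reset: what is moved stays moved. The work goes in short steps, Python scripts to look and compute and a shell command to move; the robot and the scene stay as the last step left them, time stands still between calls to the robot, and variables do not carry over. Pictures are saved under pics/ and viewed, about 8 in all and at most 12, crops included, and the job is handed in when it is done.

```bash
mkdir -p pics; cat > h.py <<'E'
import numpy as np, cv2, sys
from bench import manip, optics
def shot(n,f=None):
    d=optics.read_camera(n)
    if f: cv2.imwrite('pics/'+f,d['frame'][:,:,::-1])
    return d
def cloud(d):
    h,w=d['z_map'].shape; f=h/2/np.tan(np.radians(d['fovy'])/2)
    v,u=np.mgrid[:h,:w]; z=d['z_map']
    c=np.stack([(u-d['cx'])/f*z,(v-d['cy'])/f*z,z],-1)
    R=cv2.Rodrigues(np.array(d['rvec'],float))[0]
    P=(c-np.array(d['tvec']).ravel())@R
    P[z==0]=np.nan
    return P
E
python3 - <<'E'
from h import *
s=manip.observe();print(s['t'],s['position'],np.round(s['tcp_rot'],3).tolist(),s['finger_gap'])
d=shot('scene','s1.png');np.savez('s1.npz',P=cloud(d),f=d['frame'])
d=shot('side','d1.png');np.savez('d1.npz',P=cloud(d),f=d['frame'])
E
```

```text
0.0 [ 6.49407396e-01 -3.80913103e-05  2.05850104e-01] [[-0.002, -0.0, 1.0], [-0.0, 1.0, 0.0], [-1.0, -0.0, -0.002]] 0.09204815835963892
```

View pics/s1.png

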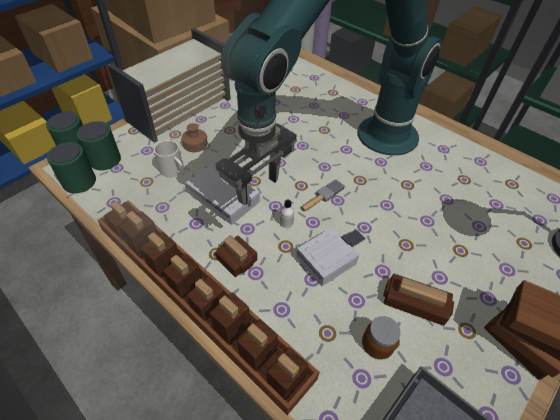

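View pics/d1.png

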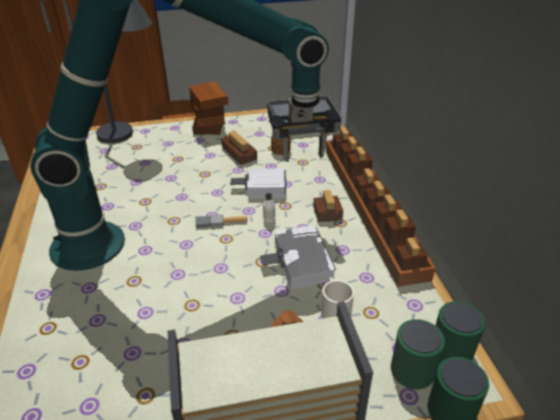

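The scene view shows the wide case under the gripper at about (225,190) and the narrow case at (328,255), with its tab at (352,240). In the side view the wide case is at (303,255) with its tab at (272,260). The narrow one is at (265,183). Next I'll get their poses from the depth data.

```bash
python3 - <<'E'
from h import *
for n in ('s1','d1'):
    D=np.load(n+'.npz');P=D['P'];f=D['f'].astype(int)
    sat=f.max(2)-f.min(2)
    for (nm,lo,hi) in (('lid',.036,.052),('tab',.022,.0355)):
        m=(P[...,2]>lo)&(P[...,2]<hi)&(sat<45)&(P[...,0]>.3)&(P[...,0]<1)&(abs(P[...,1])<.6)
        k,L,st,c=cv2.connectedComponentsWithStats(m.astype(np.uint8))
        for i in range(1,k):
            if st[i,4]<40: continue
            Q=P[L==i]; r=cv2.minAreaRect(Q[:,:2].astype(np.float32)*1000)
            print(n,nm,st[i,4],c[i].round(),np.median(Q,0).round(3),np.round(r[0]),np.round(r[1]),round(r[2],1),cv2.boxPoints(r).round().tolist() if st[i,4]>150 else '', f[L==i].mean(0).round())
E
```

```text
s1 lid 349 [180. 114.] [ 0.466 -0.569  0.04 ] [ 451. -580.] [299.  49.] 2.4 [[300.0, -562.0], [302.0, -611.0], [601.0, -598.0], [599.0, -550.0]] [118. 116. 106.]
s1 lid 97 [190. 135.] [ 0.516 -0.452  0.041] [ 510. -461.] [58. 72.] 82.4  [101.  80.  66.]
s1 lid 126 [105. 157.] [ 0.773 -0.557  0.044] [ 767. -569.] [41. 96.] 76.7  [32. 54. 44.]
s1 lid 45 [167. 152.] [ 0.62  -0.441  0.046] [ 620. -439.] [13. 42.] 56.7  [142. 138. 133.]
s1 lid 79 [168. 166.] [ 0.662 -0.381  0.044] [ 657. -390.] [23. 67.] 46.1  [131. 128. 123.]
s1 lid 1504 [215. 191.] [ 0.629 -0.205  0.047] [ 608. -199.] [126. 193.] 1.4 [[542.0, -104.0], [547.0, -298.0], [673.0, -295.0], [668.0, -101.0]] [109. 108. 112.]
s1 lid 146 [ 78. 180.] [ 0.881 -0.526  0.044] [ 877. -540.] [49. 98.] 76.8  [32. 53. 43.]
s1 lid 144 [251. 193.] [ 0.558 -0.116  0.046] [ 554. -119.] [69. 35.] 45.5  [124. 124. 129.]
s1 lid 61 [286. 217.] [0.562 0.019 0.044] [556.  13.] [19. 38.] 28.6  [120. 120. 114.]
s1 lid 131 [129. 253.] [ 0.925 -0.197  0.044] [ 925. -200.] [300.   7.] 88.7  [77. 57. 43.]
s1 lid 1812 [327. 253.] [0.573 0.174 0.046] [56
[... 5011 characters left out ...]
603.] 6.1 [[764.0, 241.0], [828.0, -358.0], [894.0, -351.0], [830.0, 248.0]] [65. 48. 35.]
d1 tab 111 [239. 182.] [0.481 0.183 0.031] [482. 185.] [45. 59.] 69.2  [98. 99. 98.]
d1 tab 127 [266. 191.] [0.562 0.115 0.029] [559. 116.] [ 14. 118.] 76.4  [123. 123. 124.]
d1 tab 117 [328. 213.] [ 0.723 -0.048  0.03 ] [717. -33.] [ 53. 101.] 51.2  [71. 56. 45.]
d1 tab 43 [269. 215.] [ 0.544 -0.01   0.028] [546.  -7.] [23. 38.] 84.7  [128. 129. 114.]
d1 tab 398 [289. 267.] [ 0.544 -0.225  0.031] [ 564. -254.] [ 86. 210.] 50.9 [[455.0, -221.0], [618.0, -354.0], [672.0, -287.0], [509.0, -155.0]] [105. 105. 106.]
d1 tab 54 [337. 298.] [ 0.65  -0.379  0.029] [ 650. -381.] [14. 43.] 67.9  [144. 140. 129.]
```

```bash
python3 - <<'E'
from h import *
C=np.array([.605,-.2])
for n in ('s1','d1'):
    D=np.load(n+'.npz');P=D['P']
    near=(abs(P[...,0]-.6)<.2)&(abs(P[...,1]+.2)<.16)
    m=near&(P[...,2]>.042)&(P[...,2]<.048)
    m=cv2.morphologyEx(m.astype(np.uint8),cv2.MORPH_OPEN,np.ones((3,3)))>0
    Q=P[m]*1000
    r=cv2.minAreaRect(Q[:,:2].astype(np.float32));print(n,'lid',len(Q),r,np.median(Q[:,2]))
    # edges: front edge x at y bins, side edges
    for y in range(-300,-99,20):
        q=Q[abs(Q[:,1]-y)<8]; 
        if len(q)>3: print(y,q[:,0].min().round(),q[:,0].max().round(),end=' | ')
    print()
    for x in range(530,680,20):
        q=Q[abs(Q[:,0]-x)<8]
        if len(q)>3: print(x,q[:,1].min().round(),q[:,1].max().round(),end=' | ')
    m=near&(P[...,2]>.024)&(P[...,2]<.037)&(P[...,0]<.535)
    Q=P[m]*1000; print('\ntab',len(Q),Q[:,:2].min(0) if len(Q) else '',Q[:,:2].max(0) if len(Q) else '')
    if len(Q)>5: print(cv2.minAreaRect(Q[:,:2].astype(np.float32)),np.median(Q,0))
d=cv2.imread('pics/d1.png'); cv2.imwrite('pics/d1c.png',cv2.resize(d[200:310,230:370],None,fx=5,fy=5,interpolation=2))
E
```

```text
s1 lid 466 ((609.7677612304688, -198.6630859375), (123.64776611328125, 190.50875854492188), 4.7379302978515625) 45.96213893012556
-300 556.0 620.0 | -280 557.0 666.0 | -260 579.0 665.0 | -240 605.0 670.0 | -220 636.0 666.0 | -200 591.0 666.0 | -180 621.0 669.0 | -160 641.0 667.0 | -140 543.0 665.0 | -120 557.0 666.0 | -100 617.0 649.0 | 
550 -292.0 -119.0 | 570 -293.0 -115.0 | 590 -295.0 -201.0 | 610 -291.0 -104.0 | 630 -292.0 -106.0 | 650 -270.0 -108.0 | 670 -284.0 -121.0 | 
tab 11 [ 484.82866188 -207.83451645] [ 495.9824534 -194.5229298]
((489.1329040527344, -200.3252716064453), (15.38996696472168, 9.24557876586914), 71.26398468017578) [ 490.78016471 -199.2903919    34.33959149]
d1 lid 890 ((606.595703125, -200.96902465820312), (123.74575805664062, 196.29849243164062), 1.6710422039031982) 45.58204901879094
-300 556.0 649.0 | -280 547.0 663.0 | -260 550.0 659.0 | -240 554.0 657.0 | -220 575.0 667.0 | -200 549.0 669.0 | -180 562.0 664.0 | -160 544.0 652.0 | -140 554.0 655.0 | -120 543.0 653.0 | -100 565.0 654.0 | 
550 -298.0 -114.0 | 570 -300.0 -107.0 | 590 -295.0 -112.0 | 610 -296.0 -106.0 | 630 -295.0 -102.0 | 650 -295.0 -105.0 | 670 -274.0 -173.0 | 
tab 193 [ 485.19896664 -227.04707919] [ 534.98372481 -179.70048766]
((510.0901794433594, -203.3642578125), (49.78200912475586, 47.33671188354492), 0.03991440683603287) [ 509.74799776 -204.97962663   32.71493383]
```

View pics/d1c.png

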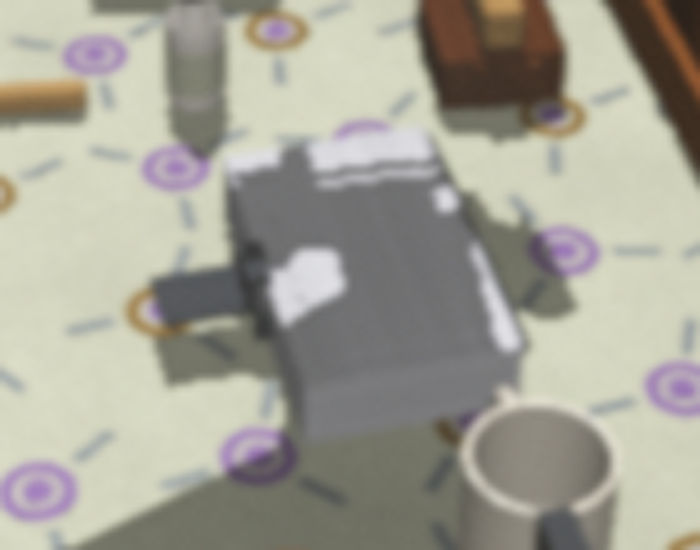

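```bash
python3 -m creep '[{"dz":-2.4,"dy":-3.4,"fingers":1},{"dz":-2.4,"dy":-3.4,"fingers":1},{"dz":-2.4,"dy":-3.4,"fingers":1},{"dz":-2.4,"dy":-3.4,"fingers":1},{"dz":-2.5,"dy":-3.3,"fingers":1},{"dz":-2.6,"dy":-3.3,"fingers":1},{"fingers":1},{"fingers":1}]' 10
python3 -m creep '[{"turn":0.14,"fingers":1},{"turn":0.14,"fingers":1},{"turn":0.14,"fingers":1},{"turn":0.14,"fingers":1},{"turn":0.14,"fingers":1},{"turn":0.14,"fingers":1},{"turn":0.14,"fingers":1},{"turn":0.14,"fingers":1}]'
python3 -m creep '[{"turn":0.14,"fingers":1},{"turn":0.14,"fingers":1},{"turn":0.14,"fingers":1},{"fingers":1},{"fingers":1}]'
python3 - <<'E'
from h import *
s=manip.observe();print(s['t'],s['position'],np.round(s['tcp_rot'],3).tolist(),s['finger_gap'],s['force'])
d=shot('scene');P=cloud(d)
near=(abs(P[...,0]-.6)<.2)&(abs(P[...,1]+.2)<.16)
m=(near&(P[...,2]>.042)&(P[...,2]<.048)).astype(np.uint8); Q=P[m>0]*1000
print(len(Q),cv2.minAreaRect(Q[:,:2].astype(np.float32)))
w=shot('wrist','w1.png');P=cloud(w)
near=(abs(P[...,0]-.55)<.2)&(abs(P[...,1]+.2)<.16)
for lo,hi,a,b in((.042,.048,0,1),(.026,.037,.45,.538)):
    Q=P[near&(P[...,2]>lo)&(P[...,2]<hi)&(P[...,0]>a)&(P[...,0]<b)]*1000
    if len(Q)>5:print(len(Q),cv2.minAreaRect(Q[:,:2].astype(np.float32)),Q.min(0),Q.max(0),np.median(Q,0))
np.savez('w1.npz',P=P)
E
```

```text
0.1 [ 6.49468098e-01 -6.27048771e-05  2.05942994e-01] [[-0.002, 0.0, 1.0], [-0.0, 1.0, -0.0], [-1.0, -0.0, -0.002]] 0.09204518108560827 [0.62609306 0.65836828 0.32607343]
1171 ((620.671630859375, -157.74671936035156), (322.6397705078125, 184.4910125732422), 68.21277618408203)
10549 ((597.9173583984375, -196.42816162109375), (135.3952178955078, 185.62596130371094), 1.4283716678619385) [ 529.94638413 -288.6731238    42.00260711] [ 667.62876141 -102.20692159   47.99976632] [ 603.35337635 -162.52115792   45.75214776]
323 ((521.1524658203125, -189.17269897460938), (32.6767463684082, 27.935068130493164), 89.3841552734375) [ 507.01156096 -205.40060147   26.29506978] [ 535.28587522 -172.98402112   36.78455919] [ 522.25461232 -189.32635046   32.11297272]invalid input at $[0]: expected keys dx, dy, dz, turn, fingers
invalid input at $[0]: expected keys dx, dy, dz, turn, fingers
invalid input at $[0]: expected keys dx, dy, dz, turn, fingers
```

View pics/w1.png

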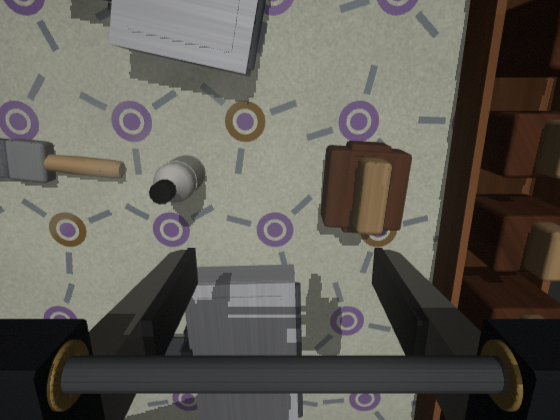

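The rows were refused because every key has to be given, so the arm hasn't moved. The wrist view shows the wide case at (245,340), nearly aligned with the world axes, and the bottle at (175,185). I'll retype the rows in full.

```bash
python3 -m creep '[{"dx":0,"dz":-2.4,"dy":-3.4,"turn":0,"fingers":1},{"dx":0,"dz":-2.4,"dy":-3.4,"turn":0,"fingers":1},{"dx":0,"dz":-2.4,"dy":-3.4,"turn":0,"fingers":1},{"dx":0,"dz":-2.4,"dy":-3.4,"turn":0,"fingers":1},{"dx":0,"dz":-2.5,"dy":-3.3,"turn":0,"fingers":1},{"dx":0,"dz":-2.6,"dy":-3.3,"turn":0,"fingers":1},{"dx":0,"dz":0,"dy":0,"turn":0,"fingers":1},{"dx":0,"dz":0,"dy":0,"turn":0,"fingers":1}]' 10
python3 -m creep '[{"dx":0,"dy":0,"dz":0,"turn":0.14,"fingers":1},{"dx":0,"dy":0,"dz":0,"turn":0.14,"fingers":1},{"dx":0,"dy":0,"dz":0,"turn":0.14,"fingers":1},{"dx":0,"dy":0,"dz":0,"turn":0.14,"fingers":1},{"dx":0,"dy":0,"dz":0,"turn":0.14,"fingers":1},{"dx":0,"dy":0,"dz":0,"turn":0.14,"fingers":1},{"dx":0,"dy":0,"dz":0,"turn":0.14,"fingers":1},{"dx":0,"dy":0,"dz":0,"turn":0.14,"fingers":1}]'
python3 -m creep '[{"dx":0,"dy":0,"dz":0,"turn":0.14,"fingers":1},{"dx":0,"dy":0,"dz":0,"turn":0.14,"fingers":1},{"dx":0,"dy":0,"dz":0,"turn":0.14,"fingers":1},{"dx":0,"dy":0,"dz":0,"turn":0,"fingers":1},{"dx":0,"dy":0,"dz":0,"turn":0,"fingers":1}]'
python3 - <<'E'
from h import *
s=manip.observe();print(s['t'],s['position'],np.round(s['tcp_rot'],3).tolist(),s['finger_gap'],s['force'])
w=shot('wrist','w2.png');P=cloud(w)
near=(abs(P[...,0]-.55)<.2)&(abs(P[...,1]+.2)<.16)
for lo,hi,a,b in((.042,.048,0,1),(.026,.037,.45,.538)):
    Q=P[near&(P[...,2]>lo)&(P[...,2]<hi)&(P[...,0]>a)&(P[...,0]<b)]*1000
    if len(Q)>5:print(len(Q),cv2.minAreaRect(Q[:,:2].astype(np.float32)),Q.min(0),Q.max(0),np.median(Q,0))
np.savez('w2.npz',P=P)
E
```

```text
t: 1.0
position: [0.5026, -0.2028, 0.207]
tcp_rot: [[0.0, 0.002, 1.0], [0.0, 1.0, -0.002], [-1.0, 0.0, 0.0]]
force: [0.1, 0.5, -0.3]
finger_gap: 0.0304
t: 1.8
position: [0.5041, -0.2001, 0.2066]
tcp_rot: [[0.0, 0.901, 0.433], [0.001, 0.433, -0.901], [-1.0, 0.0, -0.0]]
force: [0.4, 0.1, 0.4]
finger_gap: 0.0002
t: 2.3
position: [0.5037, -0.2007, 0.2066]
tcp_rot: [[-0.0, 0.999, 0.036], [0.0, 0.036, -0.999], [-1.0, -0.0, -0.0]]
force: [-0.4, 0.7, 0.3]
finger_gap: 0.0005
2.3 [ 0.5037104  -0.20069773  0.20661362] [[-0.0, 0.999, 0.036], [0.0, 0.036, -0.999], [-1.0, -0.0, -0.0]] 0.0005454101224780723 [-0.40778379  0.70858127  0.34265486]
30759 ((603.1762084960938, -222.82615661621094), (124.54187774658203, 238.04330444335938), 1.8388158082962036) [ 538.30022878 -341.04531388   42.00206981] [ 667.42057891 -102.29847266   47.99998511] [ 606.97150918 -198.95765745   45.9119492 ]
1942 ((509.1060485839844, -201.7204132080078), (56.98975372314453, 53.41114044189453), 0.7874411344528198) [ 480.41975734 -228.11327932   26.04127037] [ 537.94742633 -174.68392153   34.7143799 ] [ 506.43183983 -201.77236535   32.37875349]
```

View pics/w2.png

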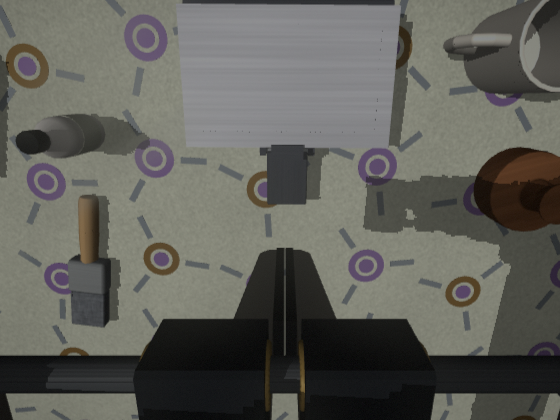

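The wrist view shows the tab plate from (268,150) to (307,204). The lid's front edge is at row 147, from column 187 to 390.

```bash
python3 - <<'E'
import numpy as np
P=np.load('w2.npz')['P']*1000
for n,(v,u) in dict(free=(201,287),tabmid=(180,287),tabL=(185,271),tabR=(185,303),edgeL=(144,190),edgeR=(144,386),edgeM=(141,287),backL=(8,185),backR=(8,390)).items():print(n,P[v,u].round(1))
E
```

```text
free [ 484.  -203.3   31. ]
tabmid [ 506.4 -202.4   32.6]
tabL [ 500.6 -186.5   32.4]
tabR [ 502.2 -218.6   34.2]
edgeL [ 540.5 -110.2   46.4]
edgeR [ 547.2 -293.6   45.5]
edgeM [ 546.5 -200.7   45.2]
backL [ 654.1 -110.6   46.5]
backR [ 660.8 -283.4   44.9]
```

```bash
python3 -m creep '[{"dx":3,"dy":-0.3,"dz":0.2,"turn":0,"fingers":1},{"dx":4,"dy":0,"dz":0,"turn":0,"fingers":1},{"dx":4,"dy":0,"dz":0,"turn":0,"fingers":1},{"dx":2.5,"dy":0,"dz":0,"turn":0,"fingers":1},{"dx":1.5,"dy":0,"dz":0,"turn":0,"fingers":1},{"dx":0,"dy":0,"dz":0,"turn":0,"fingers":1},{"dx":0,"dy":0,"dz":0,"turn":0,"fingers":1}]'
python3 -m creep '[{"dx":0.2,"dy":0,"dz":0,"turn":0,"fingers":1},{"dx":0.2,"dy":0,"dz":0,"turn":0,"fingers":1},{"dx":0.2,"dy":0,"dz":0,"turn":0,"fingers":1},{"dx":0,"dy":0,"dz":0,"turn":0,"fingers":1},{"dx":0,"dy":0,"dz":0,"turn":0,"fingers":1}]'
```

```text
t: 3.05
position: [0.5004, -0.2041, 0.057]
tcp_rot: [[0.0, 0.999, 0.032], [0.0, 0.032, -0.999], [-1.0, 0.0, -0.0]]
force: [-0.1, 0.1, 0.3]
finger_gap: 0.0005
t: 3.55
position: [0.5001, -0.2041, 0.051]
tcp_rot: [[0.0, 1.0, 0.031], [-0.0, 0.031, -1.0], [-1.0, 0.0, 0.0]]
force: [-0.4, -0.4, -0.3]
finger_gap: 0.0004
```

```bash
python3 -m creep '[{"dx":0.2,"dy":0,"dz":0,"turn":0,"fingers":1},{"dx":0.2,"dy":0,"dz":0,"turn":0,"fingers":1},{"dx":0.2,"dy":0,"dz":0,"turn":0,"fingers":1},{"dx":0.2,"dy":0,"dz":0,"turn":0,"fingers":1},{"dx":0.1,"dy":0,"dz":0,"turn":0,"fingers":1},{"dx":0,"dy":0,"dz":0,"turn":0,"fingers":1},{"dx":0,"dy":0,"dz":0,"turn":0,"fingers":1}]'
python3 - <<'E'
from h import *
s=manip.observe();print(s['t'],s['position'],s['force'])
w=shot('side','d3.png');P=cloud(w)
Q=P[(P[...,0]>.53)&(P[...,0]<.7)&(P[...,1]>-.29)&(P[...,1]<-.11)&(P[...,2]>.06)]
print(len(Q),Q.min(0),Q.max(0)) if len(Q) else print('lid shut')
E
```

```text
t: 4.25
position: [0.5, -0.2041, 0.0418]
tcp_rot: [[-0.0, 1.0, 0.031], [-0.0, 0.031, -1.0], [-1.0, -0.0, 0.0]]
force: [0.4, -1.0, 0.6]
finger_gap: 0.0004
4.25 [ 0.50003522 -0.20414012  0.04176607] [ 0.41179069 -1.00043925  0.5520625 ]
390 [ 0.53000566 -0.28988951  0.13885361] [ 0.5610749  -0.17430211  0.43515234]
```

View pics/d3.png

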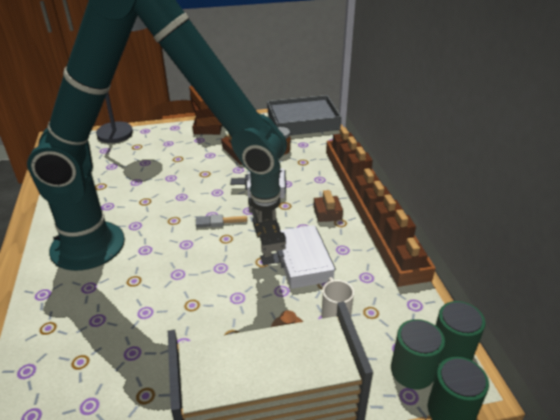

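The side view shows the lid still shut at (305,255), with no clear contact force. I'll keep pressing in small steps.

```bash
python3 -m creep '[{"dx":0.1,"dy":0,"dz":0,"turn":0,"fingers":1},{"dx":0.1,"dy":0,"dz":0,"turn":0,"fingers":1},{"dx":0,"dy":0,"dz":0,"turn":0,"fingers":1}]'
python3 - <<'E'
from h import *
w=shot('side');cv2.imwrite('pics/d4.png',cv2.resize(w['frame'][190:310,220:360,::-1],None,fx=5,fy=5,interpolation=2))
E
```

```text
t: 4.6
position: [0.4999, -0.2041, 0.0397]
tcp_rot: [[-0.0, 1.0, 0.031], [0.0, 0.031, -1.0], [-1.0, -0.0, -0.0]]
force: [-0.2, 0.4, -0.4]
finger_gap: 0.0005
```

View pics/d4.png

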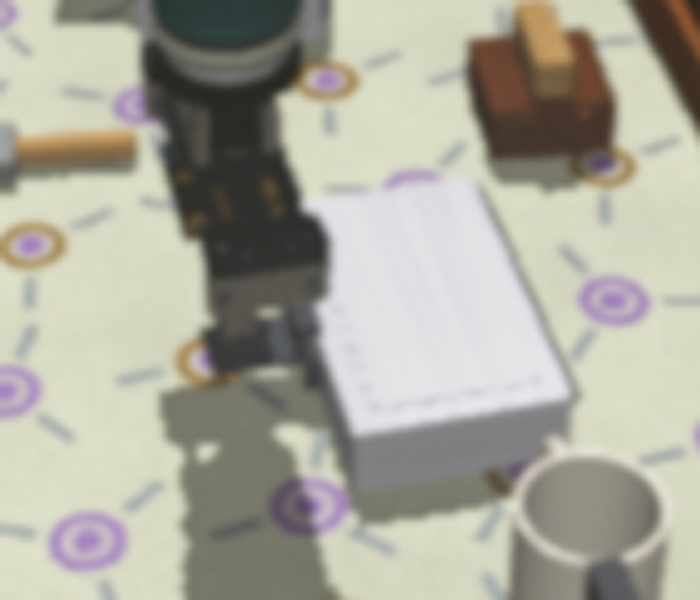

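```bash
python3 - <<'E'
from h import *
w=shot('wrist','w4.png');P=cloud(w)*1000
for v,u in ((250,285),(230,285),(255,270),(200,285)): print(v,u,P[v,u].round(1))
print(manip.observe()['force'],manip.observe()['moment'],np.round(manip.observe()['q'],3))
E
```

```text
250 285 [ 508.  -203.5   50.7]
230 285 [ 511.8 -203.4   32.3]
255 270 [ 506.9 -196.1   55. ]
200 285 [ 534.  -202.7   49.9]
[ 0.48603926 -0.390219    0.09679355] [ 0.02493996  0.09186203 -0.02190723] [ 0.125  0.527  0.252  2.    -0.211  0.639 -1.026]
```

View pics/w4.png

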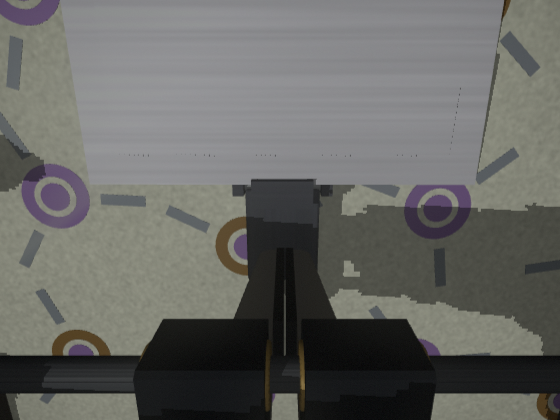

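The wrist view shows the fingers centred over the plate, with tips at (285,248) and the plate spanning columns 247-319. I'll check the tip height against the plate.

```bash
python3 - <<'E'
from h import *
w=shot('wrist');P=cloud(w)*1000
for u in (280,294):
  for v in range(240,275,4): print(u,v,P[v,u].round(1))
E
```

```text
280 240 [ 505.9 -200.8   32.5]
280 244 [ 503.5 -200.9   32.6]
280 248 [ 507.9 -200.9   48.2]
280 252 [ 508.3 -201.    54.2]
280 256 [ 507.9 -201.1   57.8]
280 260 [ 508.6 -201.1   63.8]
280 264 [ 508.3 -201.2   67.5]
280 268 [ 508.3 -201.2   71.7]
280 272 [ 508.4 -201.3   75.6]
294 240 [ 506.3 -208.6   32.9]
294 244 [ 503.4 -208.7   31.7]
294 248 [ 501.4 -208.8   32.7]
294 252 [ 507.6 -208.    51.9]
294 256 [ 507.1 -208.    55.6]
294 260 [ 507.3 -207.8   60.8]
294 264 [ 507.4 -207.7   65.3]
294 268 [ 507.5 -207.6   69.7]
294 272 [ 508.1 -207.5   74.7]
```

The fingertips really are at about z 47 mm, roughly 15 mm above the plate, so the closed tips stand less far ahead of the TCP than assumed. I'll descend further and watch the force.

```bash
python3 -m creep '[{"dx":0.4,"dy":0,"dz":0,"turn":0,"fingers":1},{"dx":0.4,"dy":0,"dz":0,"turn":0,"fingers":1},{"dx":0.3,"dy":0,"dz":0,"turn":0,"fingers":1},{"dx":0,"dy":0,"dz":0,"turn":0,"fingers":1},{"dx":0,"dy":0,"dz":0,"turn":0,"fingers":1}]'
python3 -m creep '[{"dx":0.2,"dy":0,"dz":0,"turn":0,"fingers":1},{"dx":0.2,"dy":0,"dz":0,"turn":0,"fingers":1},{"dx":0,"dy":0,"dz":0,"turn":0,"fingers":1}]'
```

```text
t: 5.25
position: [0.4999, -0.2041, 0.0286]
tcp_rot: [[-0.0, 1.0, 0.031], [0.0, 0.031, -1.0], [-1.0, -0.0, -0.0]]
force: [0.2, 0.0, 0.4]
finger_gap: 0.0006
t: 5.55
position: [0.5001, -0.2042, 0.0246]
tcp_rot: [[-0.0, 1.0, 0.031], [-0.0, 0.031, -1.0], [-1.0, -0.0, 0.0]]
force: [0.1, 0.2, 0.3]
finger_gap: 0.0001
```

```bash
python3 -m creep '[{"dx":0.1,"dy":0,"dz":0,"turn":0,"fingers":1},{"dx":0.1,"dy":0,"dz":0,"turn":0,"fingers":1},{"dx":0,"dy":0,"dz":0,"turn":0,"fingers":1}]'
python3 -m creep '[{"dx":0.1,"dy":0,"dz":0,"turn":0,"fingers":1},{"dx":0.1,"dy":0,"dz":0,"turn":0,"fingers":1},{"dx":0,"dy":0,"dz":0,"turn":0,"fingers":1}]'
python3 - <<'E'
from h import *
w=shot('wrist','w5.png');P=cloud(w)*1000
for v in range(230,265,4): print(v,P[v,280].round(1))
Q=P[(P[...,2]>60)&(P[...,0]>540)&(P[...,0]<680)];print(len(Q))
E
```

```text
t: 5.85
position: [0.4997, -0.2041, 0.0228]
tcp_rot: [[-0.001, 1.0, 0.031], [0.0, 0.031, -1.0], [-1.0, -0.001, -0.0]]
force: [-2.1, -0.4, 2.5]
finger_gap: 0.0005
t: 6.15
position: [0.4995, -0.2042, 0.0206]
tcp_rot: [[-0.001, 1.0, 0.031], [0.0, 0.031, -1.0], [-1.0, -0.001, -0.0]]
force: [-3.9, 0.4, 4.7]
finger_gap: 0.0003
230 [ 517.5 -200.7   29.9]
234 [ 515.3 -200.8   29.7]
238 [ 513.4 -200.9   30.6]
242 [ 510.7 -200.9   29.3]
246 [ 508.1 -201.    28.2]
250 [ 507.9 -201.    32.9]
254 [ 507.3 -201.1   36.3]
258 [ 507.3 -201.2   41. ]
262 [ 507.4 -201.2   45.6]
112118
```

```bash
python3 - <<'E'
from h import *
s=manip.observe();print(s['t'],s['position'],s['force'])
w=shot('wrist','w6.png');P=cloud(w)*1000
for v in (40,100,150,180,200,215): print(v,P[v,[150,285,420]].round(0).tolist())
E
```

```text
6.2 [ 0.49947375 -0.20417304  0.02065398] [-3.9003124  -0.2378257   4.35986896]
40 [[597.0, -158.0, 76.0], [598.0, -201.0, 76.0], [600.0, -243.0, 75.0]]
100 [[579.0, -160.0, 83.0], [580.0, -201.0, 84.0], [582.0, -243.0, 84.0]]
150 [[565.0, -161.0, 90.0], [566.0, -202.0, 90.0], [567.0, -242.0, 90.0]]
180 [[556.0, -161.0, 93.0], [557.0, -202.0, 92.0], [559.0, -243.0, 93.0]]
200 [[523.0, -126.0, 2.0], [539.0, -203.0, 51.0], [527.0, -280.0, 1.0]]
215 [[513.0, -125.0, 1.0], [532.0, -203.0, 51.0], [518.0, -282.0, 1.0]]
```

View pics/w6.png

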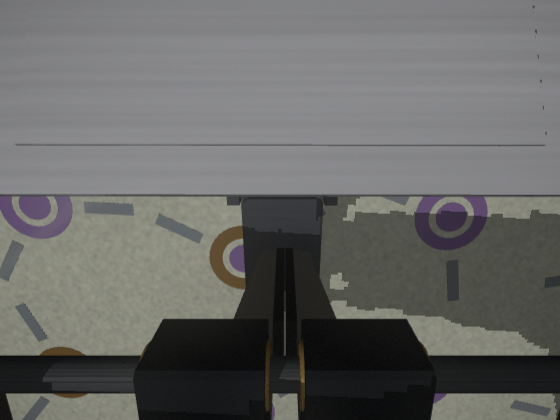

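The lid's front edge (row 195) has risen to about 93 mm, so it has been released. I'll hold for a moment.

```bash
python3 -m creep '[{"dx":0,"dy":0,"dz":0,"turn":0,"fingers":1},{"dx":0,"dy":0,"dz":0,"turn":0,"fingers":1},{"dx":0,"dy":0,"dz":0,"turn":0,"fingers":1},{"dx":0,"dy":0,"dz":0,"turn":0,"fingers":1},{"dx":0,"dy":0,"dz":0,"turn":0,"fingers":1}]'
python3 - <<'E'
from h import *
w=shot('wrist');P=cloud(w)*1000
for v in (5,40,100,150,180,200,215): print(v,P[v,[150,285]].round(0).tolist())
E
```

```text
t: 6.75
position: [0.4999, -0.2042, 0.0208]
tcp_rot: [[-0.0, 1.0, 0.031], [-0.0, 0.031, -1.0], [-1.0, -0.0, 0.0]]
force: [-4.4, 0.6, 3.9]
finger_gap: 0.0005
5 [[597.0, -175.0, 124.0], [598.0, -201.0, 126.0]]
40 [[590.0, -177.0, 130.0], [591.0, -201.0, 130.0]]
100 [[579.0, -140.0, 28.0], [580.0, -201.0, 28.0]]
150 [[556.0, -138.0, 29.0], [558.0, -202.0, 28.0]]
180 [[543.0, -139.0, 34.0], [545.0, -202.0, 35.0]]
200 [[523.0, -126.0, 2.0], [540.0, -203.0, 51.0]]
215 [[514.0, -125.0, 0.0], [533.0, -203.0, 50.0]]
```

The lid has sprung up to about 0.88 rad, with its edge near x 588, z 132 mm. I'll lift off the tab, then push the inner face at a tip height of about 116 mm.

```bash
python3 -m creep '[{"dx":-2,"dy":0,"dz":0,"turn":0,"fingers":1},{"dx":-3,"dy":0,"dz":0,"turn":0,"fingers":1},{"dx":-3.7,"dy":0,"dz":0,"turn":0,"fingers":1},{"dx":0,"dy":0,"dz":0,"turn":0,"fingers":1},{"dx":0,"dy":2.5,"dz":0,"turn":0,"fingers":1},{"dx":0,"dy":2.5,"dz":0,"turn":0,"fingers":1},{"dx":0,"dy":1.5,"dz":0,"turn":0,"fingers":1},{"dx":0,"dy":0,"dz":0,"turn":0,"fingers":1}]'
python3 -m creep '[{"dx":0,"dy":1,"dz":0,"turn":0,"fingers":1},{"dx":0,"dy":1,"dz":0,"turn":0,"fingers":1},{"dx":0,"dy":1,"dz":0,"turn":0,"fingers":1},{"dx":0,"dy":0,"dz":0,"turn":0,"fingers":1}]'
```

```text
t: 7.6
position: [0.5677, -0.2011, 0.1072]
tcp_rot: [[0.003, 0.999, 0.033], [-0.0, 0.033, -0.999], [-1.0, 0.003, 0.0]]
force: [0.4, 0.0, -0.6]
finger_gap: 0.0006
t: 8.0
position: [0.5965, -0.2009, 0.1078]
tcp_rot: [[0.001, 1.0, 0.032], [-0.0, 0.032, -1.0], [-1.0, 0.001, 0.0]]
force: [-0.5, 1.0, 0.4]
finger_gap: 0.0004
```

```bash
python3 - <<'E'
from h import *
for n in('side','scene'):
  w=shot(n,n+'7.png');P=cloud(w)*1000
  for y0,y1 in((-295,-255),(-150,-105)):
    Q=P[(P[...,0]>560)&(P[...,0]<720)&(P[...,1]>y0)&(P[...,1]<y1)&(P[...,2]>55)&(P[...,2]<170)]
    if len(Q)<20: print(n,'none');continue
    a=np.polyfit(Q[:,2],Q[:,0],1);print(n,y0,len(Q),Q.min(0).round(),Q.max(0).round(),'theta',np.pi/2-np.arctan(-a[0]),a)
E
```

```text
side -295 113 [ 612. -295.   57.] [ 663. -255.  152.] theta 1.0785087111944196 [-5.36330191e-01  6.94164302e+02]
side none
scene -295 345 [ 611. -294.   55.] [ 666. -255.  152.] theta 1.0858337189979634 [-5.26934886e-01  6.92870661e+02]
scene -150 492 [ 605. -150.   55.] [ 661. -105.  151.] theta 1.080712194481418 [-5.3349622e-01  6.8917814e+02]
```

The lid is at 1.08 rad and moving with the finger, so I'll continue.

```bash
python3 -m creep '[{"dx":0,"dy":1,"dz":0,"turn":0,"fingers":1},{"dx":0,"dy":1,"dz":0,"turn":0,"fingers":1},{"dx":0,"dy":1,"dz":0,"turn":0,"fingers":1},{"dx":0,"dy":1,"dz":0,"turn":0,"fingers":1},{"dx":0,"dy":1,"dz":0,"turn":0,"fingers":1},{"dx":0,"dy":0.8,"dz":0,"turn":0,"fingers":1},{"dx":0,"dy":0,"dz":0,"turn":0,"fingers":1}]'
python3 -m creep '[{"dx":0,"dy":0.5,"dz":0,"turn":0,"fingers":1},{"dx":0,"dy":0.4,"dz":0,"turn":0,"fingers":1},{"dx":0,"dy":0.3,"dz":0,"turn":0,"fingers":1},{"dx":0,"dy":0,"dz":0,"turn":0,"fingers":1},{"dx":0,"dy":0,"dz":0,"turn":0,"fingers":1}]'
cat > th.py <<'E'
from h import *
s=manip.observe();print(s['t'],s['position'],s['force'])
for n in('side','scene'):
  P=cloud(shot(n,n+sys.argv[1]+'.png'))*1000
  for y0,y1 in((-295,-255),(-150,-105)):
    Q=P[(P[...,0]>560)&(P[...,0]<720)&(P[...,1]>y0)&(P[...,1]<y1)&(P[...,2]>60)&(P[...,2]<170)]
    if len(Q)<20: continue
    a=np.polyfit(Q[:,2],Q[:,0],1);print(n,y0,len(Q),Q.min(0).round(),Q.max(0).round(),'theta',np.pi/2-np.arctan(-a[0]))
E
python3 th.py 8
```

```text
t: 8.8
position: [0.6543, -0.1991, 0.1075]
tcp_rot: [[0.001, 0.999, 0.032], [-0.0, 0.032, -1.0], [-1.0, 0.001, 0.0]]
force: [-0.0, 0.4, -0.6]
finger_gap: 0.0008
t: 9.3
position: [0.6651, -0.1991, 0.1078]
tcp_rot: [[0.0, 1.0, 0.031], [-0.0, 0.031, -1.0], [-1.0, 0.0, 0.0]]
force: [-1.1, 0.5, -0.3]
finger_gap: 0.0007
9.3 [ 0.66509414 -0.19906131  0.10783588] [-1.12260752  0.53780735 -0.33400096]
side -295 263 [ 669. -295.   60.] [ 691. -256.  161.] theta 1.737451575116833
side -150 92 [ 664. -149.   60.] [ 675. -105.  117.] theta 1.7174246869234269
scene -295 141 [ 673. -294.   60.] [ 689. -256.  162.] theta 1.7167581899074322
scene -150 217 [ 668. -150.   60.] [ 686. -105.  162.] theta 1.7134401363281864
```

The lid is at about 1.72 rad. I'll push a few millimetres more to seat it on the stop, then retract.

```bash
python3 -m creep '[{"dx":0,"dy":0.2,"dz":0,"turn":0,"fingers":1},{"dx":0,"dy":0.2,"dz":0,"turn":0,"fingers":1},{"dx":0,"dy":0.1,"dz":0,"turn":0,"fingers":1},{"dx":0,"dy":0,"dz":0,"turn":0,"fingers":1},{"dx":0,"dy":0,"dz":0,"turn":0,"fingers":1}]'
python3 -m creep '[{"dx":0,"dy":-1,"dz":0,"turn":0,"fingers":1},{"dx":0,"dy":-3,"dz":0,"turn":0,"fingers":1},{"dx":0,"dy":-4,"dz":0,"turn":0,"fingers":1},{"dx":-3,"dy":-4,"dz":0,"turn":0,"fingers":1},{"dx":-4,"dy":-2,"dz":0,"turn":0,"fingers":1},{"dx":-3,"dy":0,"dz":0,"turn":0,"fingers":1},{"dx":0,"dy":0,"dz":0,"turn":0,"fingers":1},{"dx":0,"dy":0,"dz":0,"turn":0,"fingers":1}]'
python3 th.py 9
```

```text
t: 9.9
position: [0.6669, -0.199, 0.1076]
tcp_rot: [[-0.007, 1.0, 0.03], [0.001, 0.03, -1.0], [-1.0, -0.007, -0.001]]
force: [-9.0, 1.0, 4.7]
finger_gap: 0.0007
t: 10.7
position: [0.531, -0.2032, 0.2089]
tcp_rot: [[0.004, 1.0, 0.031], [-0.0, 0.031, -1.0], [-1.0, 0.004, 0.001]]
force: [-0.8, 0.3, -0.6]
finger_gap: 0.0005
10.7 [ 0.53101697 -0.20321892  0.20892332] [-0.77991244  0.27447568 -0.62951748]
side -295 273 [ 669. -295.   61.] [ 692. -255.  161.] theta 1.7518944409234996
side -150 218 [ 665. -150.   60.] [ 688. -105.  162.] theta 1.7540690237779972
scene -295 131 [ 674. -293.   61.] [ 691. -256.  163.] theta 1.7341798596550786
scene -150 205 [ 668. -150.   60.] [ 688. -105.  162.] theta 1.733287707929496
```

View pics/side9.png

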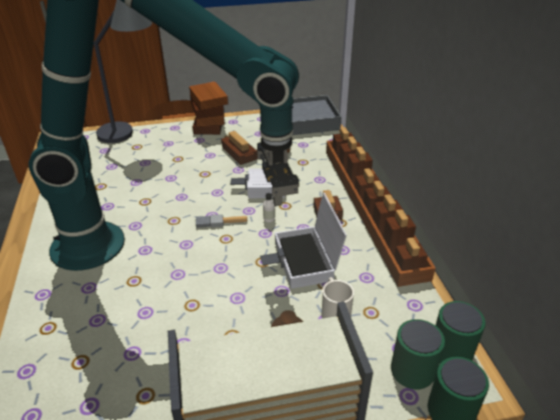

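The lid stands open at about 1.74 rad with the pad at (303,255) exposed. The tab is back up, the narrow case is shut at (262,183), the loose items look unmoved, and the gripper is clear. I'm handing in.

```bash
python3 -c "
from bench import manip
print(manip.finish_job())"
```

```text
the job is handed in; nothing more can be done
None
```

The wider case is open against its stop and I've handed the job in; no verdict was reported. I pressed its release tab with the closed fingertips, and the lid sprang up to about 0.88 rad. I then pushed its inner face back until it met the stop at about 9 N, and moved clear at about 10.7 s.

**Last checks:**
- **Lid:** four fits from two cameras put it between 1.73 and 1.75 rad after the gripper moved away (1.63 needed).
- **Tab, narrow case and loose items:** in the final side picture the tab is back up, the narrow case is shut and everything is standing where it was. I judged these by eye and did not measure them.
- **Contact:** the force reading was within its usual noise, about 1 N, with the gripper clear.

**What disagreed on the way:**
- **Fingertip length:** the closed fingertips sat about 25 mm higher than the stated 17 mm ahead of the TCP. My first press stopped short of the tab, so I re-measured with the wrist camera and pressed further.
- **Refused rows:** the first set of move rows was refused because some keys were missing, and the arm did not move.

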